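# Open the fan test stand's guard and hold it wide

### The arm

A 6-joint arm with a two-finger parallel gripper is mounted at the origin on the work surface. World frame = base frame: x ahead of the robot, y to its left, z up, the work surface at z = 0. Lengths are in m, angles in degrees, forces in N, time in s.
With the tool pointing down it reaches from about 0.325 to 0.775 m from the base axis. Payload 5.5 kg.
Tool frame: the origin (TCP) lies midway between the tips of the shut fingers; the grasp point (between the pads) lies 19 mm behind it (env.grasp_offset is the distance from the TCP to the grasp point, in m); z points along the fingers, x is the direction in which the jaws open and shut, and the axes are right-handed (so a half turn about z gives the same grasp; the last joint's range is limited). The gripper opens to 88 mm and grips with 3 to 60 N. Pads are 20 mm wide; open, the fingers measure 115 mm over their backs; the gripper's body (75 mm by 178 mm) begins 61 mm behind the grasp point.
Start: joints at [63.959, 5.22, 70.514, -0, 104.267, -3.249], TCP at [0.232, 0.553, 0.223] pointing down, gripper open.
Joint ranges: [-164.24, 164.24], [-49.07, 125.15], [9.68, 141.18], [-86.29, 266.29], [3.28, 154.24], [-151.56, 151.56]. Speed limits (degrees/s): [147.25, 147.25, 172.46, 180, 180, 180].

### API

Orientations are given as a 3x3 rotation matrix whose columns are the frame's x, y, z axes.
In Python, from plant import env gives the robot as it stands. The module is installed in compiled form; this text tells all that it offers.
- The arm moves only by the tool apply_moves, never from a script. Its argument "series" is a list of rows, each an object with "slide": the shift along the world's x, y, z in m, a list of three; "twist": the turn, a rotation vector about the world's x, y, z in degrees, a list of three; "claw": the finger opening in m, from 0 to 0.0878. A call has 1 to 5 rows; each row shifts and turns the commanded pose from where the row before left it; what a row does not reach is not made up. A row lasts 1/10 s, in which the tool goes at most 50 mm and 8.59 degrees, less where a joint would pass 70% of its speed; a pose out of reach is approached as far as the arm can. A call is refused whole if a number of a shift passes 0.05 or a number of a turn 8.59, either way. A call with a gripper value outside its range is refused whole. The fingers move at their own pace and stop on an object; "newtons" is the grip in N (left out, the last holds). Time passes only in rows, so rows that do not move let the fingers close. It gives the time, the measured TCP pose, the force and the opening at its end, in the units of the state.
- env.observe(): the state, without advancing time (a new reading comes with each control period).
- env.grab_frame(name): name is "scene" or "top" or "wrist"; returns a dict with "frame" (384x512x3 uint8, red, green, blue), "mtx" (3x3 intrinsics, pixels), "R" (3x3) and "t" (3): a world point X has camera coordinates R X + t; the wrist camera has in their place "tool_from_camera" (4x4, takes a point from camera to tool coordinates, whose origin is the TCP and whose axes are the tool frame's). Camera axes: x right, y down, z forward; pixel columns grow to the right and rows downward; lengths in m; the calibration is good to about 2 mm. A picture is of the moment at which its call begins: read the wrist's pose just before it. There is no depth.
- env.finish_job(): hands the job in, once; it reports no verdict.
The state is a dict: "t": time; "joints": joint angles; "dq": joint speeds; "effort": joint torques, N m; "tool_pos": TCP position; "tcp_rot": TCP orientation; "contact_force": force on the tool from outside, world axes, zero at the start; "wrist_torque": the same for the moment, N m; "gripper_width": finger opening in m.
Only numpy, scipy, OpenCV 4.12 (cv2) and the standard library are available. Lean on these libraries where they do the work, as an engineer would, in place of code of your own. Each camera call takes 0.05 s, during which the arm holds its last target.

### The job

A colleague is about to reach into the ducted-fan test stand, so open its mesh guard for them: squeeze the interlock catch (the one with the grey switch box, which cuts the fan's power) between the fingers until it snaps in and stays, and only then squeeze the other catch in the same way. Then swing the gate up by its cross-bar or rail, past its detent, until it stands wide open up at its stop, and finish still holding it there with the fingers, since it falls shut if let go. Leave the tools and parts lying about the stand where they are.

Things in the scene. Friction and masses are not known exactly. Their poses are not given: they have to be found in the camera images.
- stand: Fan thrust stand, fixed; its place varies. Aluminium base 240 x 420 mm, black 70 mm ducted fan under a wire-mesh guard. Origin under the base's centre, z up, x away from the robot (within 0.3 rad), y along the width. Catches at x = -66, y = +130 and -130 mm (which is which varies); their tops, 209 mm up, are the tallest parts while the gate is shut.
- gate: Hinged mesh top of the guard: aluminium frame 155 x 350 x 12 mm, about 0.45 kg, level 150 mm above the bench when shut. Origin on the hinge line at the rear (stand x = +80 mm), mid-width; its x points from front rail to hinge, z is the upper face's normal. The catch prongs stand in two notches of the front rail; a black cross-bar is at the rail's middle.
- gate_hinge (a joint): Opening of the gate: 0 shut and level, 1.40 rad at its stop (80 degrees up). Turns about the stand's y; the front rail rises and goes away from the robot. A spring and its weight always close it (2 to 4 N at the cross-bar); a detent resists from about 0.4 to 0.8 rad (about 7 N in all at the cross-bar). Let go when wide, it falls shut.
- gate_bar (a point): Centre of the gate's cross-bar: black cylinder, 18 mm diameter, 36 mm long along the stand's y, 30 mm in front of the front rail on a 10 mm neck; moves with the gate, 185 mm from the hinge line, 332 mm up at 1.40 rad. Pinched by its end faces (fingers closing along stand y) it turns between the pads, so the tool can point down all through the swing.
- gate_pivot (a point): Point on the gate's hinge line at mid-width, 150 mm above the bench, fixed to the stand.
- interlock_grip (a point): Squeeze point of the interlock catch, midway between its paddles, 191 mm up. This catch has a grey switch box (46 x 66 mm, two glands on top, 145 mm high) just in front of it. Paddles' outer faces 56 mm apart across stand y (26 mm when squeezed), from 165 to 209 mm up; the barbs below (157 to 165 mm) stick out 2 mm more each side.
- interlock (a joint): Squeeze of the interlock catch: 0 latched, 0.12 rad fully squeezed; its two levers move together, mirrored. Over-centre spring: up to half travel (0.06) it pushes the paddles apart again, beyond that it snaps them in and the catch stays released by itself. Takes 5 to 6 N on each paddle.
- interlock_paddle_l: Lever on the stand's +y side of the interlock catch: upright steel prong with an outward barb, topped by a black ribbed squeeze paddle 24 mm wide (stand x), 44 mm tall, 8 mm thick. Origin at the lever's pivot, 126 mm below the catch's grip point and 16 mm to that side; z runs up the lever.
- interlock_paddle_r: Lever on the stand's -y side of the interlock catch: upright steel prong with an outward barb, topped by a black ribbed squeeze paddle 24 mm wide (stand x), 44 mm tall, 8 mm thick. Origin at the lever's pivot, 126 mm below the catch's grip point and 16 mm to that side; z runs up the lever.
- plain_grip (a point): Squeeze point of the plain catch, the one without a box: midway between its paddles, 191 mm up; same sizes as the interlock catch's.
- plain (a joint): Squeeze of the plain catch: 0 latched, 0.12 rad fully squeezed; its two levers move together, mirrored. Over-centre spring: up to half travel (0.06) it pushes the paddles apart again, beyond that it snaps them in and the catch stays released by itself. Takes 5 to 6 N on each paddle.
- plain_paddle_l: Lever on the stand's +y side of the plain catch: upright steel prong with an outward barb, topped by a black ribbed squeeze paddle 24 mm wide (stand x), 44 mm tall, 8 mm thick. Origin at the lever's pivot, 126 mm below the catch's grip point and 16 mm to that side; z runs up the lever.
- plain_paddle_r: Lever on the stand's -y side of the plain catch: upright steel prong with an outward barb, topped by a black ribbed squeeze paddle 24 mm wide (stand x), 44 mm tall, 8 mm thick. Origin at the lever's pivot, 126 mm below the catch's grip point and 16 mm to that side; z runs up the lever.
- screwdriver: Bystander: screwdriver lying on the bench in front of the stand. Origin under its middle, x along it.
- spanner: Bystander: open-ended spanner lying beside the stand (its +y side). Origin under its middle.
- impeller: Bystander: spare grey eight-bladed fan impeller, 70 mm across, 32 mm high, lying in front of the stand. Origin under its centre.
- union: Bystander: brass hexagonal tube union standing on end, 22 mm across, 38 mm high. Origin under its centre.
- threadlock: Bystander: small white plastic bottle, 32 mm across, 75 mm high, in front of the stand. Origin under its centre.
- caliper: Bystander: digital caliper lying beside the stand (its -y side), 200 mm long. Origin under its beam.
- fittings_tray: Bystander: grey two-compartment plastic tray 100 x 140 x 35 mm in front of the stand, to its -y side. Origin under its centre.

How it is judged (in metres and radians):
On the way, in this order (a step that is already met when the one before it is completed fails the run):
1. the interlock catch is squeezed between both fingers until it has snapped in (value of joint interlock above 0.095 rad and contact force between each of interlock_paddle_l, interlock_paddle_r and the fingers above 1 N), for 0.1 s.
2. then the plain catch is squeezed between both fingers until it has snapped in (value of joint plain above 0.095 rad and contact force between each of plain_paddle_l, plain_paddle_r and the fingers above 1 N), for 0.1 s.
3. the gate is swung up past its detent (value of joint gate_hinge above 0.9 rad), for 0.1 s.
At the end, for the whole second after the job is handed in: The gate stands wide open (at least 1.22 rad, i.e. within about 10 degrees of its 1.40 rad stop) and still (under 0.1 rad/s), held there by the fingers (more than 1 N between fingers and gate), and both catches are still released (above 0.09 rad) (value of joint gate_hinge above 1.22 rad and contact force between gate and the fingers above 1 N and velocity of joint gate_hinge between -0.1 and 0.1 rad/s and value of joint each of interlock, plain above 0.09 rad); the arm keeps its last pose, push and grip.
It fails at once if the plain catch is released before the interlock catch (value of joint plain above 0.06 rad and value of joint interlock below 0.06 rad).
It fails at once if a tool or part lying about the stand is pushed more than 30 mm from its place (distance of any of screwdriver, spanner, impeller, union, threadlock, caliper, fittings_tray from where it was at the start of the episode above 0.03 m).
It also fails if it takes over 58 s, if anything falls off the work surface, if the arm or the gripper's body presses on something with over 40 N, if the wrist force passes 120 N, or if a joint passes its speed limit or range.

## Working session

There is one attempt and no reset: what is moved stays moved. The work goes in short steps, Python scripts to look and compute and a tool call to move; the robot and the scene stay as the last step left them, time stands still between calls to the robot, and variables do not carry over. Pictures are saved under pics/ and viewed, and the job is handed in when it is done.

Besides the shell and the picture viewer there is one more tool, called in YAML: its name, and indented under it one key for each argument. apply_moves: Moves the arm, as the interface text tells. Its arguments: {"type":"object","properties":{"series":{"type":"array"},"newtons":{"type":"number"}},"required":["series"]}

```bash
mkdir -p pics; cat > h.py <<'E'
import numpy as np, cv2
from plant import env
def snap(name,fn):
    s=env.observe(); f=env.grab_frame(name); cv2.imwrite('pics/'+fn,f['frame'][:,:,::-1]); f['s']=s; return f
def cam(f):
    if 'R' in f: return np.array(f['R']),np.array(f['t']).ravel(),np.array(f['mtx'])
    s=f['s'];T=np.eye(4);T[:3,:3]=np.array(s['tcp_rot']).reshape(3,3);T[:3,3]=s['tool_pos']
    M=np.linalg.inv(T@np.array(f['tool_from_camera']));return M[:3,:3],M[:3,3],np.array(f['mtx'])
def ray(f,uv):
    R,t,K=cam(f);return -R.T@t, R.T@np.linalg.solve(K,[uv[0],uv[1],1.])
def onz(f,uv,z):
    c,d=ray(f,uv);return c+d*(z-c[2])/d[2]
def proj(f,X):
    R,t,K=cam(f);p=K@(R@np.array(X)+t);return p[:2]/p[2]
def tri(*rs):
    A=np.zeros((3,3));b=np.zeros(3)
    for c,d in rs:
        d=d/np.linalg.norm(d);P=np.eye(3)-np.outer(d,d);A+=P;b+=P@c
    X=np.linalg.solve(A,b)
    return X,[float(np.linalg.norm((np.eye(3)-np.outer(d,d)/(d@d))@(X-c))) for c,d in rs]
E
python3 - <<'E'
from h import *
for n in ('scene','top','wrist'):
    f=snap(n,n+'0.png')
s=env.observe();print(s, env.grasp_offset)
E
```

```text
{'t': 0.15, 'joints': array([ 6.39575100e+01,  5.25132142e+00,  7.05659087e+01, -1.23747480e-03,
        1.04267308e+02, -3.24879814e+00]), 'dq': array([ 0.00608196, -0.10412627, -0.25858242,  0.00856568, -0.02117385,
       -0.06284015]), 'effort': array([ 1.71065007e-03, -4.47042739e+01, -4.06908774e+01,  6.99259364e-02,
        2.74552940e-02, -1.04927001e-04]), 'tool_pos': array([0.23235655, 0.55293167, 0.22178746]), 'tcp_rot': array([[ 3.87418518e-01,  9.21903735e-01, -6.28979209e-04],
       [ 9.21902771e-01, -3.87419023e-01, -1.33485159e-03],
       [-1.47428318e-03, -6.27114512e-05, -9.99998911e-01]]), 'contact_force': array([-0.42483287, -0.11822693,  0.04106857]), 'wrist_torque': array([-0.00120928, -0.00558386, -0.00105752]), 'gripper_width': 0.08803009130739467} 0.0187
```

View pics/scene0.png

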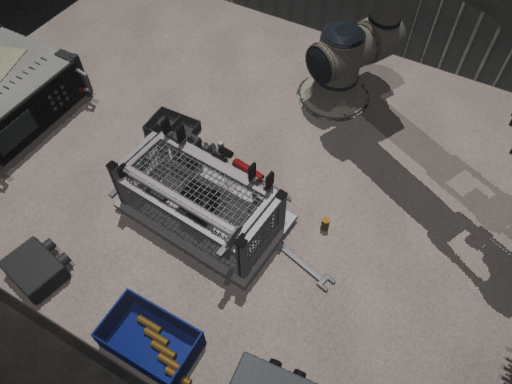

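View pics/top0.png

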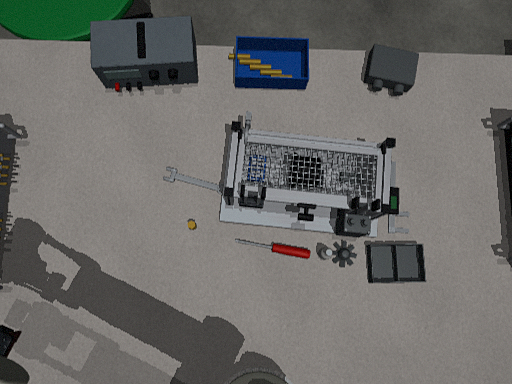

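View pics/wrist0.png

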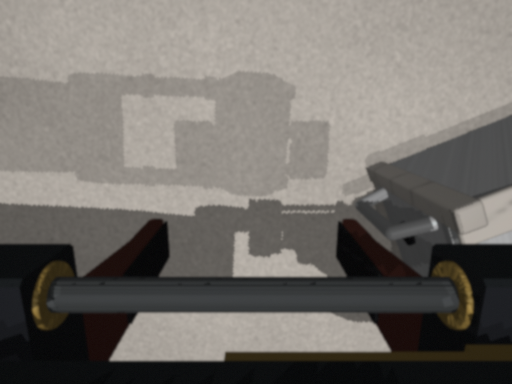

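The top view shows the robot at the bottom and +y to the left. The guard is around (305,180), the cross-bar at about (306,211), the left (plain) catch at about (250,195), and the right catch with the grey box at about (352,220). I'll zoom in to measure.

```bash
python3 - <<'E'
from h import *
a=cv2.imread('pics/top0.png')[105:270,200:430]; a=cv2.convertScaleAbs(a,alpha=1.6,beta=15)
cv2.imwrite('pics/topz.png',cv2.resize(a,None,fx=3.4,fy=3.4,interpolation=cv2.INTER_CUBIC))
a=cv2.imread('pics/scene0.png')[100:290,100:310]; a=cv2.convertScaleAbs(a,alpha=1.6,beta=15)
cv2.imwrite('pics/scenez.png',cv2.resize(a,None,fx=3,fy=3,interpolation=cv2.INTER_CUBIC))
for n in('top','scene'):
  f=env.grab_frame(n);c,d=ray(f,(256,192));print(n,c,f['mtx'][0][0])
E
```

```text
top [0.34340903 0.05279233 1.18114144] 441.3519168340809
scene [1.10808165 0.33989054 1.01410142] 462.47580213638554
```

View pics/topz.png

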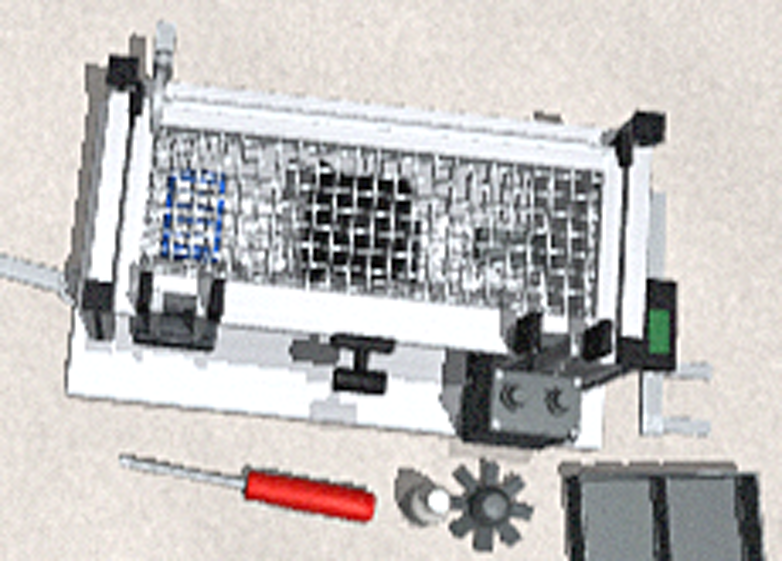

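View pics/scenez.png

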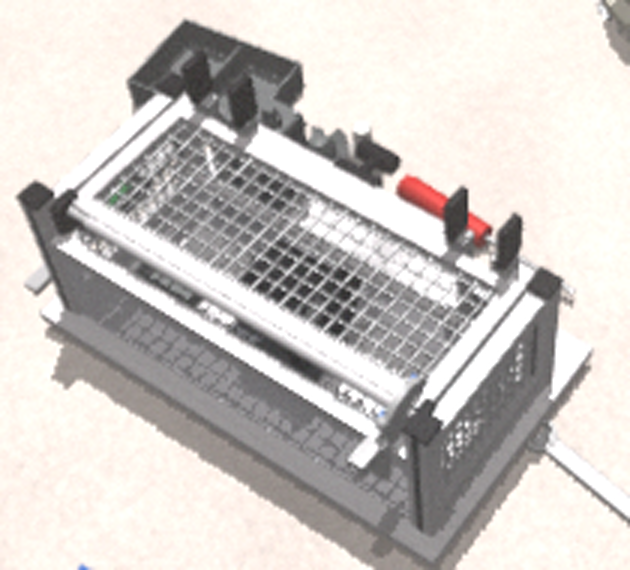

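```bash
python3 - <<'E'
from h import *
ft=env.grab_frame('top');fs=env.grab_frame('scene')
T=lambda x,y:(200+x/3.4-.35,105+y/3.4-.35)
S=lambda x,y:(100+x/3-.33,100+y/3-.33)
print('bar',onz(ft,T(360,378),.155))
for n,a,b in [('il+',(525,330),(242,80)),('il-',(597,337),(195,56)),('pl+',(146,287),(511,217)),('pl-',(214,295),(459,192))]:
  print(n,onz(ft,T(*a),.209),tri(ray(ft,T(*a)),ray(fs,S(*b))))
for n,a in [('base fl',(68,395)),('base fr',(603,448))]: print(n,onz(ft,T(*a),.0))
E
```

```text
bar [ 0.48323811 -0.09792503  0.155     ]
il+ [ 0.51041746 -0.19960974  0.209     ] (array([ 0.51130071, -0.20149472,  0.20913091]), [0.002028068455364948, 0.0020280684553649893])
il- [ 0.50687785 -0.24749692  0.209     ] (array([ 0.50792576, -0.24971734,  0.20940599]), [0.0024511419002359327, 0.002451141900235934])
pl+ [0.53311067 0.05160562 0.209     ] (array([0.53229596, 0.05210724, 0.21213946]), [0.0005358055530833631, 0.0005358055530834413])
pl- [0.52885576 0.00661974 0.209     ] (array([0.52867224, 0.00655281, 0.21024207]), [0.00013587142861973806, 0.00013587142861981572])
base fl [0.48545711 0.11087887 0.        ]
base fr [ 0.45287007 -0.31408882  0.        ]
```

Both views agree: paddle tops triangulate to z≈0.209–0.212 (209 mm given), catch spacing is 255 mm against 260, and yaw is about -4.6°. The interlock is at about (0.510,-0.225), plain at about (0.531,0.030), and the bar at about (0.482,-0.097). Next I'll move above the interlock.

apply_moves:
  series:
    - {"slide": [0.014,-0.039,0.01],"twist": [0,0,0.9],"claw": 0.0878}
    - {"slide": [0.014,-0.039,0.01],"twist": [0,0,0.9],"claw": 0.0878}
    - {"slide": [0.014,-0.039,0.01],"twist": [0,0,0.9],"claw": 0.0878}
    - {"slide": [0.014,-0.039,0.01],"twist": [0,0,0.9],"claw": 0.0878}
    - {"slide": [0.014,-0.039,0.01],"twist": [0,0,0.9],"claw": 0.0878}
  newtons: 25

```text
t: 0.85
tool_pos: [0.3026, 0.3566, 0.2731]
tcp_rot: [[0.313, 0.95, 0.0], [0.95, -0.313, 0.0], [0.0, 0.0, -1.0]]
contact_force: [0.4, -0.2, 0.2]
gripper_width: 0.0879
```

apply_moves:
  series:
    - {"slide": [0.014,-0.039,0.006],"twist": [0,0,0.9],"claw": 0.0878}
    - {"slide": [0.014,-0.039,0.006],"twist": [0,0,0.9],"claw": 0.0878}
    - {"slide": [0.014,-0.039,0.006],"twist": [0,0,0.9],"claw": 0.0878}
    - {"slide": [0.014,-0.039,0.006],"twist": [0,0,0.9],"claw": 0.0878}
    - {"slide": [0.014,-0.039,0.006],"twist": [0,0,0.9],"claw": 0.0878}

```text
t: 1.35
tool_pos: [0.3726, 0.1616, 0.3031]
tcp_rot: [[0.237, 0.971, 0.001], [0.971, -0.237, 0.0], [0.0, 0.001, -1.0]]
contact_force: [0.7, -0.5, 0.2]
gripper_width: 0.088
```

apply_moves:
  series:
    - {"slide": [0.014,-0.039,0],"twist": [0,0,0.9],"claw": 0.0878}
    - {"slide": [0.014,-0.039,0],"twist": [0,0,0.9],"claw": 0.0878}
    - {"slide": [0.014,-0.039,0],"twist": [0,0,0.9],"claw": 0.0878}
    - {"slide": [0.014,-0.039,0],"twist": [0,0,0.9],"claw": 0.0878}
    - {"slide": [0.014,-0.039,0],"twist": [0,0,0.9],"claw": 0.0878}

```text
t: 1.85
tool_pos: [0.4426, -0.0336, 0.3029]
tcp_rot: [[0.161, 0.987, 0.001], [0.987, -0.161, -0.0], [0.0, 0.001, -1.0]]
contact_force: [-0.4, -0.2, 0.4]
gripper_width: 0.0879
```

apply_moves:
  series:
    - {"slide": [0.014,-0.039,0],"twist": [0,0,0.9],"claw": 0.0878}
    - {"slide": [0.014,-0.039,0],"twist": [0,0,0.9],"claw": 0.0878}
    - {"slide": [0.014,-0.039,0],"twist": [0,0,0.9],"claw": 0.0878}
    - {"slide": [0.014,-0.039,0],"twist": [0,0,0.9],"claw": 0.0878}
    - {"slide": [0,0,0],"twist": [0,0,0.9],"claw": 0.0878}

```text
t: 2.35
tool_pos: [0.4988, -0.1918, 0.3004]
tcp_rot: [[0.088, 0.996, -0.003], [0.996, -0.088, 0.0], [-0.0, -0.003, -1.0]]
contact_force: [-0.3, 0.2, 0.0]
gripper_width: 0.0879
```

```bash
python3 - <<'E'
from h import *
f=snap('wrist','w1.png');s=f['s'];print(s['t'],s['tool_pos'],s['tcp_rot'],s['joints'],s['contact_force']);print(f['tool_from_camera'])
for n,z in [((.51,-.2245,.209),0),((.51,-.2,.209),0)]: print(proj(f,n))
E
```

```text
2.35 [ 0.49884074 -0.19176513  0.30036187] [[ 8.75823745e-02  9.96152133e-01 -3.20259236e-03]
 [ 9.96157278e-01 -8.75821723e-02  2.03574151e-04]
 [-7.76991716e-05 -3.20811520e-03 -9.99994851e-01]] [-2.46322573e+01 -2.99785863e+00  7.08902715e+01 -7.11914941e-02
  1.12279231e+02 -1.09634604e+02] [-0.34432672  0.24980111  0.04613705]
[[ 9.99999618e-01  3.98141711e-04  7.78745798e-04  9.49016822e-05]
 [-5.74400451e-04  9.70409383e-01  2.41464903e-01 -6.60030661e-02]
 [-6.59564980e-04 -2.41465258e-01  9.70409241e-01 -1.61297148e-01]
 [ 0.00000000e+00  0.00000000e+00  0.00000000e+00  1.00000000e+00]]
[212.35272311 213.16790086]
[242.87508441 210.60777652]
```

View pics/w1.png

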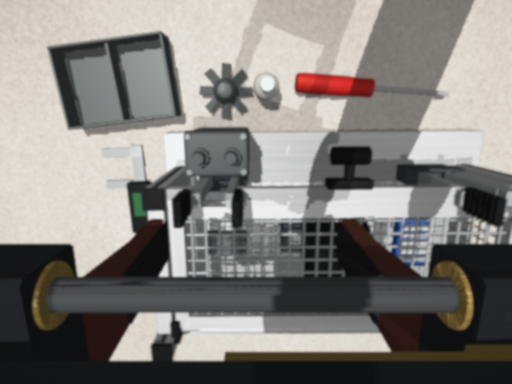

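The wrist view shows the interlock paddles at about (182,207) and (238,207) behind the box, and the cross-bar at (351,155). I'll zoom in for exact edges.

```bash
python3 - <<'E'
from h import *
a=cv2.imread('pics/w1.png')[120:250,140:400]; a=cv2.convertScaleAbs(a,alpha=1.5,beta=15)
cv2.imwrite('pics/w1z.png',cv2.resize(a,None,fx=3,fy=3,interpolation=cv2.INTER_CUBIC))
E
```

```text
(no output)
```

View pics/w1z.png

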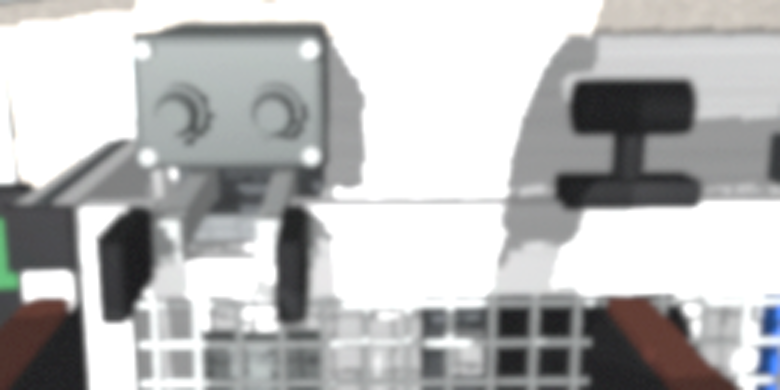

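```bash
python3 - <<'E'
from h import *
f=env.grab_frame('wrist');f['s']=env.observe()
Z=lambda x,y:(140+x/3-.33,120+y/3-.33)
for n,p,z in [('il-',(115,278),.209),('il+',(293,277),.209),('ilc',(204,277.5),.209),('bar',(633,107),.152),('barL',(572,107),.15),('barR',(694,107),.15),('notch',(628,190),.156)]: print(n,onz(f,Z(*p),z))
print(env.observe()['tool_pos'])
E
```

```text
il- [ 0.50718222 -0.24860441  0.209     ]
il+ [ 0.51094691 -0.20107517  0.209     ]
ilc [ 0.50906453 -0.22484018  0.209     ]
bar [ 0.48186591 -0.09330368  0.152     ]
barL [ 0.48054802 -0.11197715  0.15      ]
barR [ 0.48381464 -0.07347715  0.15      ]
notch [ 0.50753666 -0.09638129  0.156     ]
[ 0.49832193 -0.18831451  0.30195215]
```

The wrist and top views agree to within 2 mm, putting the interlock centre at (0.509,-0.225). I'll align and descend with the fingers at 76 mm.

apply_moves:
  series:
    - {"slide": [0.0105,-0.0365,-0.01],"twist": [0,0,0],"claw": 0.076}
    - {"slide": [0,0,-0.03],"twist": [0,0,0],"claw": 0.076}
    - {"slide": [0,0,-0.02],"twist": [0,0,0],"claw": 0.076}
    - {"slide": [0,0,0],"twist": [0,0,0],"claw": 0.076}

```text
t: 2.85
tool_pos: [0.5079, -0.2225, 0.2397]
tcp_rot: [[0.082, 0.997, -0.004], [0.997, -0.082, 0.003], [0.002, -0.005, -1.0]]
contact_force: [-0.6, -0.4, 0.1]
gripper_width: 0.0761
```

```bash
python3 - <<'E'
from h import *
f=snap('wrist','w2.png');s=f['s'];print(s['t'],s['tool_pos'],s['contact_force'],s['gripper_width'])
snap('scene','s2.png')
a=cv2.imread('pics/s2.png')[70:290,80:330]; a=cv2.convertScaleAbs(a,alpha=1.6,beta=15)
cv2.imwrite('pics/s2z.png',cv2.resize(a,None,fx=2.6,fy=2.6,interpolation=cv2.INTER_CUBIC))
E
```

```text
2.85 [ 0.50793518 -0.22254456  0.23968318] [-0.55402746 -0.39184465  0.06371427] 0.07607023717921456
```

View pics/w2.png

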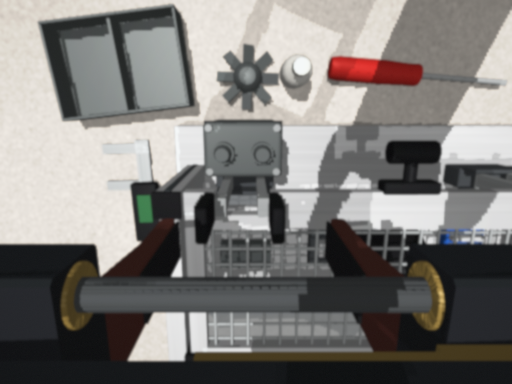

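View pics/s2z.png

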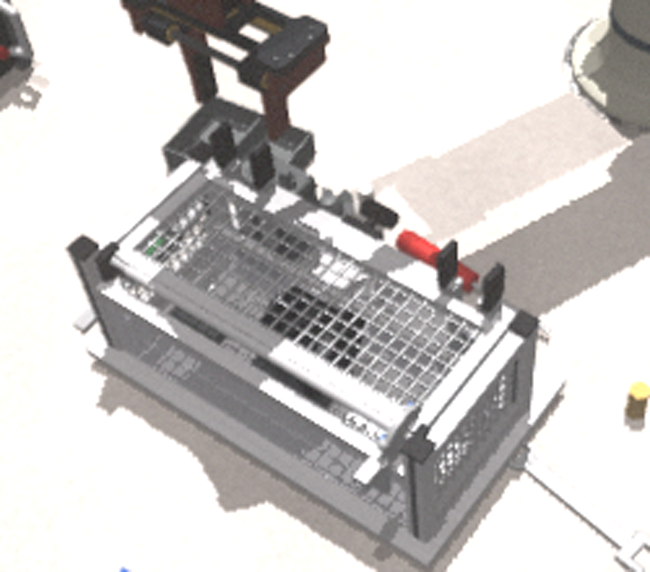

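```bash
python3 - <<'E'
from h import *
a=cv2.imread('pics/w2.png')[120:250,150:350]; a=cv2.convertScaleAbs(a,alpha=1.5,beta=15)
cv2.imwrite('pics/w2z.png',cv2.resize(a,None,fx=4,fy=4,interpolation=cv2.INTER_CUBIC))
f=env.grab_frame('wrist');f['s']=s=env.observe()
print(s['t'],s['tool_pos'],f['mtx']);print(s['tcp_rot'])
for y in(-.2486,-.2011): print(proj(f,(.509,y,.209)))
print(proj(f,s['tool_pos']))
E
```

```text
3.0 [ 0.50918237 -0.22346161  0.24467903] [[330.96382926   0.         252.30878779]
 [  0.         330.96382926 192.0297094 ]
 [  0.           0.           1.        ]]
[[ 8.23990401e-02  9.96596762e-01  2.30046687e-03]
 [ 9.96599049e-01 -8.23968052e-02 -1.05009816e-03]
 [-8.56973307e-04  2.37917018e-03 -9.99996803e-01]]
[211.95440648 221.09209938]
[287.61541609 215.19084555]
[251.8444405  240.20427404]
```

View pics/w2z.png

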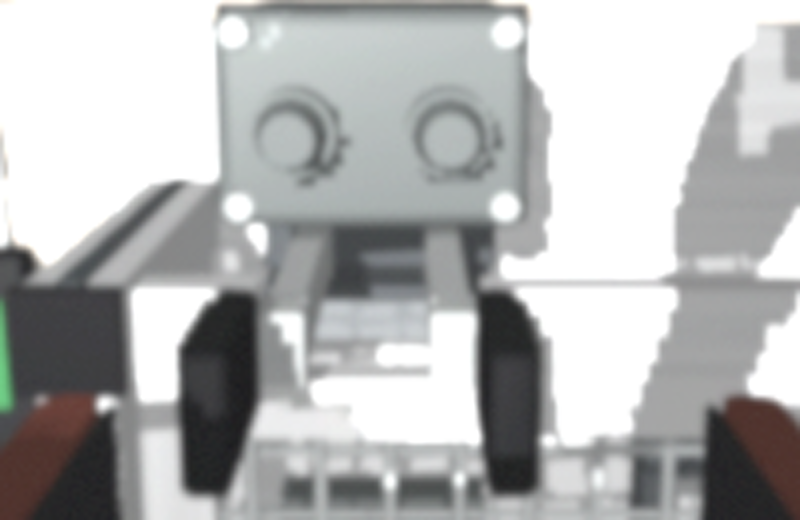

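```bash
python3 - <<'E'
from h import *
f=snap('wrist','w3.png');s=f['s']
print(s['t'],s['tool_pos'],s['tcp_rot'][:,0],s['tcp_rot'][:,2])
a=cv2.imread('pics/w3.png')[120:250,150:350]; a=cv2.convertScaleAbs(a,alpha=1.5,beta=15)
cv2.imwrite('pics/w3z.png',cv2.resize(a,None,fx=4,fy=4,interpolation=cv2.INTER_CUBIC))
for y in(-.2486,-.2011): print(proj(f,(.509,y,.209)))
E
```

```text
3.0 [ 0.50918237 -0.22346161  0.24467903] [ 8.23990401e-02  9.96599049e-01 -8.56973307e-04] [ 0.00230047 -0.0010501  -0.9999968 ]
[211.95365683 221.09342207]
[287.61423704 215.1921048 ]
```

View pics/w3z.png

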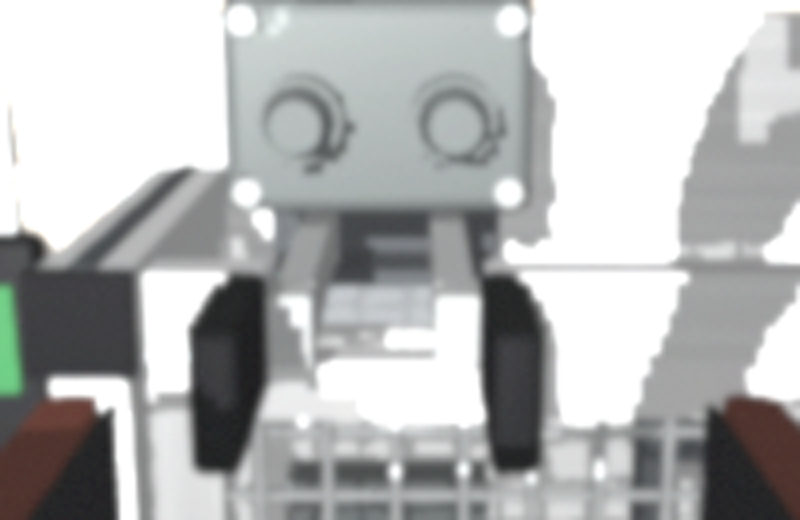

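```bash
python3 - <<'E'
from h import *
f=snap('wrist','w4.png');s=f['s']
print(s['t'],s['tool_pos'],s['tcp_rot'][:,0],s['tcp_rot'][:,2])
a=cv2.imread('pics/w4.png'); g=cv2.imread('pics/w3.png'); print(cv2.phaseCorrelate(np.float32(g[:200,:,1]),np.float32(a[:200,:,1])))
Z=lambda x,y:(150+x/4-.38,120+y/4-.38)
for p in [(218,398),(516,398),(367,398)]: print(onz(f,Z(*p),.209))
E
```

```text
3.05 [ 0.50935942 -0.2237345   0.24502456] [ 0.08256941  0.99658457 -0.0012187 ] [ 0.00302406 -0.00147342 -0.99999434]
((0.42227265415417037, -0.43851195126516984), 1.0137323985993862)
[ 0.50761794 -0.25369523  0.209     ]
[ 0.5114406  -0.20712561  0.209     ]
[ 0.5095294  -0.23040888  0.209     ]
```

Static re-measure puts the interlock at (0.5095,-0.230). The earlier wrist estimate had used a pose read a moment late. I'll shift -5.5 mm in y and descend.

apply_moves:
  series:
    - {"slide": [0.0005,-0.0055,-0.01],"twist": [0,0,0],"claw": 0.076}
    - {"slide": [0,0,-0.02],"twist": [0,0,0],"claw": 0.076}
    - {"slide": [0,0,-0.02],"twist": [0,0,0],"claw": 0.076}
    - {"slide": [0,0,-0.016],"twist": [0,0,0],"claw": 0.076}
    - {"slide": [0,0,0],"twist": [0,0,0],"claw": 0.076}

```text
t: 3.6
tool_pos: [0.5084, -0.2295, 0.1735]
tcp_rot: [[0.084, 0.996, -0.004], [0.996, -0.084, 0.002], [0.002, -0.004, -1.0]]
contact_force: [-0.6, 0.8, -0.7]
gripper_width: 0.076
```

```bash
python3 - <<'E'
from h import *
f=snap('wrist','w5.png');s=f['s']
print(s['t'],s['tool_pos'],s['contact_force'],s['tcp_rot'][:,0],s['tcp_rot'][:,2])
a=cv2.imread('pics/w5.png'); a=cv2.convertScaleAbs(a,alpha=1.5,beta=15);cv2.imwrite('pics/w5z.png',a)
E
```

```text
3.6 [ 0.50839907 -0.22949622  0.17350414] [-0.57391062  0.76441477 -0.7219576 ] [0.08370768 0.99648867 0.00183322] [-0.00418367  0.0021911  -0.99998885]
```

View pics/w5z.png

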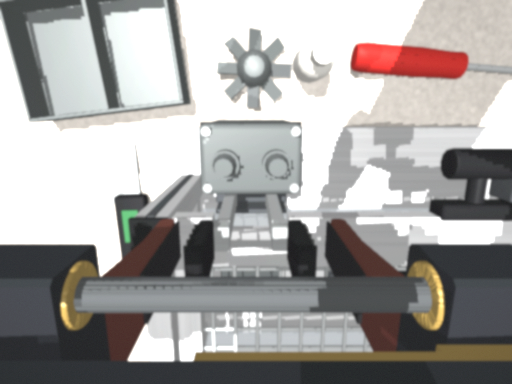

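The fingers straddle the paddles symmetrically: paddles at columns 187–212 and 288–315, finger tips at about 180 and 327. Closing now.

apply_moves:
  series:
    - {"slide": [0,0,0],"twist": [0,0,0],"claw": 0.045}
    - {"slide": [0,0,0],"twist": [0,0,0],"claw": 0.02}
    - {"slide": [0,0,0],"twist": [0,0,0],"claw": 0.015}
    - {"slide": [0,0,0],"twist": [0,0,0],"claw": 0.015}
    - {"slide": [0,0,0],"twist": [0,0,0],"claw": 0.015}
  newtons: 25

```text
t: 4.15
tool_pos: [0.5097, -0.2304, 0.1777]
tcp_rot: [[0.084, 0.996, 0.002], [0.996, -0.084, -0.002], [-0.001, 0.002, -1.0]]
contact_force: [0.2, 0.1, -0.2]
gripper_width: 0.0396
```

apply_moves:
  series:
    - {"slide": [0,0,0],"twist": [0,0,0],"claw": 0.015}
    - {"slide": [0,0,0],"twist": [0,0,0],"claw": 0.015}
    - {"slide": [0,0,0],"twist": [0,0,0],"claw": 0.015}

```text
t: 4.45
tool_pos: [0.5094, -0.2304, 0.1767]
tcp_rot: [[0.084, 0.996, 0.0], [0.996, -0.084, -0.001], [-0.001, 0.0, -1.0]]
contact_force: [-0.4, -4.4, 1.3]
gripper_width: 0.0275
```

```bash
python3 - <<'E'
from h import *
f=snap('wrist','w6.png');s=f['s']
print(s['t'],s['tool_pos'],s['contact_force'],s['gripper_width'])
a=cv2.imread('pics/w6.png'); a=cv2.convertScaleAbs(a,alpha=1.5,beta=15);cv2.imwrite('pics/w6z.png',a)
E
```

```text
4.45 [ 0.50939034 -0.23040888  0.17665501] [-0.35107062 -4.39471519  1.28842869] 0.027519376608470973
```

View pics/w6z.png

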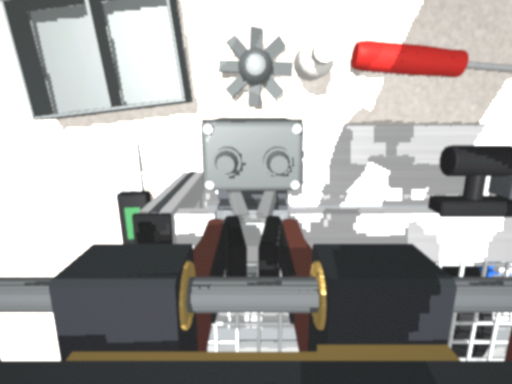

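apply_moves:
  series:
    - {"slide": [0,0,0],"twist": [0,0,0],"claw": 0.015}
    - {"slide": [0,0,0],"twist": [0,0,0],"claw": 0.015}
    - {"slide": [0,0,0],"twist": [0,0,0],"claw": 0.015}
    - {"slide": [0,0,0],"twist": [0,0,0],"claw": 0.015}
  newtons: 30

```text
t: 4.9
tool_pos: [0.5094, -0.2304, 0.1767]
tcp_rot: [[0.084, 0.996, 0.0], [0.996, -0.084, -0.001], [-0.001, 0.0, -1.0]]
contact_force: [0.2, -4.6, 0.4]
gripper_width: 0.0266
```

The width settled at 26.6 mm, matching the 26 mm squeezed size. I'll open, rise and move toward the plain catch, expected at (0.530,0.029).

apply_moves:
  series:
    - {"slide": [0,0,0],"twist": [0,0,0],"claw": 0.076}
    - {"slide": [0,0,0],"twist": [0,0,0],"claw": 0.076}
    - {"slide": [0,0,0],"twist": [0,0,0],"claw": 0.076}
    - {"slide": [0,0,0],"twist": [0,0,0],"claw": 0.076}
    - {"slide": [0,0,0.02],"twist": [0,0,0],"claw": 0.076}

```text
t: 5.4
tool_pos: [0.5084, -0.2288, 0.1934]
tcp_rot: [[0.083, 0.997, -0.005], [0.997, -0.083, 0.003], [0.003, -0.006, -1.0]]
contact_force: [-0.1, 0.0, 0.2]
gripper_width: 0.0638
```

apply_moves:
  series:
    - {"slide": [0,0,0.025],"twist": [0,0,0],"claw": 0.076}
    - {"slide": [0,0,0.025],"twist": [0,0,0],"claw": 0.076}
    - {"slide": [0.002,0.03,0],"twist": [0,0,0],"claw": 0.076}
    - {"slide": [0.003,0.036,0],"twist": [0,0,0],"claw": 0.076}
    - {"slide": [0.003,0.036,0],"twist": [0,0,0],"claw": 0.076}

```text
t: 5.9
tool_pos: [0.5174, -0.1267, 0.2467]
tcp_rot: [[0.084, 0.996, 0.0], [0.996, -0.084, 0.001], [0.001, 0.0, -1.0]]
contact_force: [0.2, 0.8, 0.1]
gripper_width: 0.0759
```

apply_moves:
  series:
    - {"slide": [0.003,0.036,0],"twist": [0,0,0],"claw": 0.076}
    - {"slide": [0.003,0.036,0],"twist": [0,0,0],"claw": 0.076}
    - {"slide": [0.003,0.036,0],"twist": [0,0,0],"claw": 0.076}
    - {"slide": [0.003,0.03,0],"twist": [0,0,0],"claw": 0.076}
    - {"slide": [0.001,0.02,0],"twist": [0,0,0],"claw": 0.076}

```text
t: 6.4
tool_pos: [0.5302, 0.0326, 0.2465]
tcp_rot: [[0.081, 0.997, -0.0], [0.997, -0.081, 0.001], [0.001, -0.0, -1.0]]
contact_force: [-0.3, 0.1, 0.0]
gripper_width: 0.0757
```

apply_moves:
  series:
    - {"slide": [0,0,0],"twist": [0,0,0],"claw": 0.076}
    - {"slide": [0,0,0],"twist": [0,0,0],"claw": 0.076}

```text
t: 6.6
tool_pos: [0.5303, 0.0303, 0.2465]
tcp_rot: [[0.082, 0.997, -0.0], [0.997, -0.082, -0.0], [-0.0, -0.0, -1.0]]
contact_force: [-0.3, 0.8, 0.6]
gripper_width: 0.0759
```

```bash
python3 - <<'E'
from h import *
f=snap('wrist','w7.png');s=f['s']
print(s['t'],s['tool_pos'],s['contact_force'],s['gripper_width'],s['tcp_rot'][:,0])
a=cv2.imread('pics/w7.png'); a=cv2.convertScaleAbs(a,alpha=1.5,beta=15);cv2.imwrite('pics/w7z.png',a)
cv2.imwrite('pics/w7zz.png',cv2.resize(a[140:250,160:360],None,fx=4,fy=4,interpolation=cv2.INTER_CUBIC))
for X in [(.5303,.0292,.209),(.5322,.0531,.209),(.5284,.0053,.209)]:print(proj(f,X))
E
```

```text
6.6 [0.53032422 0.03029805 0.24651274] [-0.34131804  0.80499585  0.60503819] 0.07593772030382488 [ 8.23885412e-02  9.96600248e-01 -2.72131521e-04]
[250.16516597 217.57309673]
[288.15345447 217.47517932]
[212.17900769 217.67100864]
```

View pics/w7z.png

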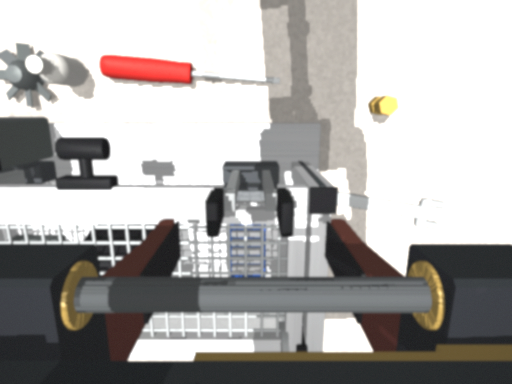

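View pics/w7zz.png

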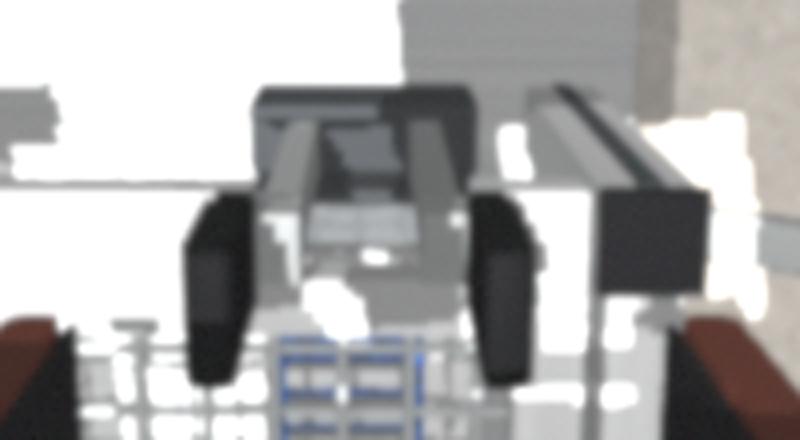

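The plain paddles are centred at (249.4,218) against a predicted (250.2,217.6), so the estimate is confirmed. Post clearance mirrors the interlock side. Descending.

apply_moves:
  series:
    - {"slide": [0,-0.0013,-0.015],"twist": [0,0,0],"claw": 0.074}
    - {"slide": [0,0,-0.02],"twist": [0,0,0],"claw": 0.074}
    - {"slide": [0,0,-0.02],"twist": [0,0,0],"claw": 0.074}
    - {"slide": [0,0,-0.014],"twist": [0,0,0],"claw": 0.074}
    - {"slide": [0,0,0],"twist": [0,0,0],"claw": 0.074}

```text
t: 7.15
tool_pos: [0.5294, 0.028, 0.1752]
tcp_rot: [[0.085, 0.996, -0.004], [0.996, -0.085, -0.0], [-0.0, -0.004, -1.0]]
contact_force: [-0.6, -0.1, 0.6]
gripper_width: 0.0743
```

```bash
python3 - <<'E'
from h import *
f=snap('wrist','w8.png');s=f['s']
print(s['t'],s['tool_pos'],s['contact_force'],s['gripper_width'],s['tcp_rot'][:,0])
a=cv2.imread('pics/w8.png'); a=cv2.convertScaleAbs(a,alpha=1.5,beta=15);cv2.imwrite('pics/w8z.png',a)
snap('scene','s8.png')
a=cv2.imread('pics/s8.png')[70:290,80:330]; a=cv2.convertScaleAbs(a,alpha=1.6,beta=15)
cv2.imwrite('pics/s8z.png',cv2.resize(a,None,fx=2.6,fy=2.6,interpolation=cv2.INTER_CUBIC))
E
```

```text
7.15 [0.52944562 0.02798453 0.1751639 ] [-0.57880505 -0.0814071   0.56192513] 0.07429388062145852 [ 8.48529463e-02  9.96393404e-01 -4.02442674e-04]
```

View pics/w8z.png

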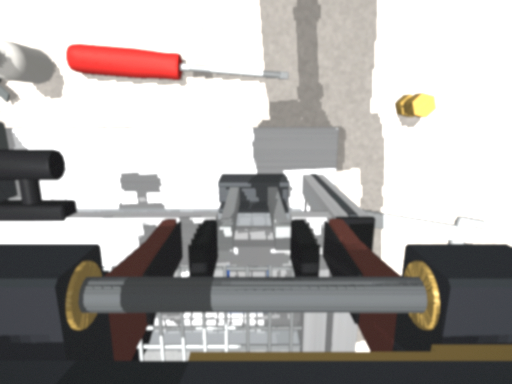

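View pics/s8z.png

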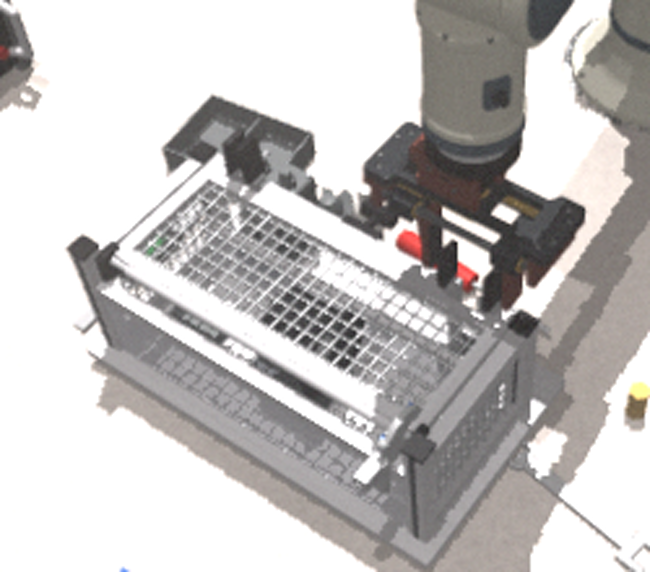

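The scene view shows the interlock paddles staying together at about (245,155), so that catch is released. The plain paddles sit between the fingers (paddles at 190–218 and 291–318). Squeezing.

apply_moves:
  series:
    - {"slide": [0,0,0],"twist": [0,0,0],"claw": 0.045}
    - {"slide": [0,0,0],"twist": [0,0,0],"claw": 0.02}
    - {"slide": [0,0,0],"twist": [0,0,0],"claw": 0.015}
    - {"slide": [0,0,0],"twist": [0,0,0],"claw": 0.015}
    - {"slide": [0,0,0],"twist": [0,0,0],"claw": 0.015}
  newtons: 25

```text
t: 7.75
tool_pos: [0.5307, 0.0288, 0.1783]
tcp_rot: [[0.084, 0.997, 0.001], [0.997, -0.084, -0.0], [-0.0, 0.001, -1.0]]
contact_force: [0.7, -0.1, 0.0]
gripper_width: 0.0376
```

apply_moves:
  series:
    - {"slide": [0,0,0],"twist": [0,0,0],"claw": 0.015}
    - {"slide": [0,0,0],"twist": [0,0,0],"claw": 0.015}
    - {"slide": [0,0,0],"twist": [0,0,0],"claw": 0.015}
    - {"slide": [0,0,0],"twist": [0,0,0],"claw": 0.015}
    - {"slide": [0,0,0],"twist": [0,0,0],"claw": 0.015}
  newtons: 30

```text
t: 8.25
tool_pos: [0.5304, 0.0287, 0.1776]
tcp_rot: [[0.084, 0.996, -0.0], [0.996, -0.084, -0.0], [-0.0, -0.0, -1.0]]
contact_force: [0.4, -1.2, 1.9]
gripper_width: 0.0263
```

apply_moves:
  series:
    - {"slide": [0,0,0],"twist": [0,0,0],"claw": 0.015}
    - {"slide": [0,0,0],"twist": [0,0,0],"claw": 0.015}
    - {"slide": [0,0,0],"twist": [0,0,0],"claw": 0.015}

```text
t: 8.55
tool_pos: [0.5304, 0.0288, 0.1776]
tcp_rot: [[0.084, 0.997, -0.0], [0.997, -0.084, -0.0], [-0.0, -0.0, -1.0]]
contact_force: [-0.5, -3.0, 1.2]
gripper_width: 0.0267
```

Plain is squeezed to 26.7 mm. I'll open, rise and go above the cross-bar at about (0.481,-0.098).

apply_moves:
  series:
    - {"slide": [0,0,0],"twist": [0,0,0],"claw": 0.076}
    - {"slide": [0,0,0],"twist": [0,0,0],"claw": 0.076}
    - {"slide": [0,0,0],"twist": [0,0,0],"claw": 0.076}
    - {"slide": [0,0,0],"twist": [0,0,0],"claw": 0.076}
    - {"slide": [0,0,0.02],"twist": [0,0,0],"claw": 0.076}

```text
t: 9.05
tool_pos: [0.5292, 0.0291, 0.1947]
tcp_rot: [[0.083, 0.997, -0.006], [0.997, -0.083, 0.0], [-0.0, -0.006, -1.0]]
contact_force: [-0.8, -0.9, -0.3]
gripper_width: 0.0631
```

apply_moves:
  series:
    - {"slide": [0,0,0.025],"twist": [0,0,0],"claw": 0.076}
    - {"slide": [0,0,0.025],"twist": [0,0,0],"claw": 0.076}
    - {"slide": [-0.012,-0.03,0],"twist": [0,0,0],"claw": 0.062}
    - {"slide": [-0.013,-0.032,0],"twist": [0,0,0],"claw": 0.062}
    - {"slide": [-0.013,-0.032,0],"twist": [0,0,0],"claw": 0.062}

```text
t: 9.55
tool_pos: [0.4921, -0.0657, 0.2478]
tcp_rot: [[0.082, 0.997, 0.0], [0.997, -0.082, 0.0], [0.0, 0.0, -1.0]]
contact_force: [0.2, -0.3, -0.0]
gripper_width: 0.0627
```

apply_moves:
  series:
    - {"slide": [-0.011,-0.032,0],"twist": [0,0,0],"claw": 0.062}
    - {"slide": [0,0,-0.03],"twist": [0,0,0],"claw": 0.062}
    - {"slide": [0,0,-0.01],"twist": [0,0,0],"claw": 0.062}
    - {"slide": [0,0,0],"twist": [0,0,0],"claw": 0.062}
    - {"slide": [0,0,0],"twist": [0,0,0],"claw": 0.062}

```text
t: 10.05
tool_pos: [0.4816, -0.0965, 0.2081]
tcp_rot: [[0.082, 0.997, -0.0], [0.997, -0.082, 0.0], [0.0, -0.0, -1.0]]
contact_force: [1.1, -0.2, 0.3]
gripper_width: 0.0617
```

```bash
python3 - <<'E'
from h import *
f=snap('wrist','w9.png');s=f['s']
print(s['t'],s['tool_pos'],s['contact_force'],s['gripper_width'],s['tcp_rot'][:,0])
a=cv2.imread('pics/w9.png'); a=cv2.convertScaleAbs(a,alpha=1.5,beta=15);cv2.imwrite('pics/w9z.png',a)
for y in(-.1,.1):pass
for X in [(.4811,-.0976,.15),(.4797,-.1155,.15),(.4826,-.0797,.15)]:print(proj(f,X))
E
```

```text
10.05 [ 0.48159878 -0.09652784  0.20805918] [ 1.08151237 -0.20128168  0.28526714] 0.06171337271819171 [8.24831484e-02 9.96592442e-01 1.88264294e-04]
[250.28234932 207.50116041]
[224.30039627 207.60595678]
[276.27416297 207.53468951]
```

View pics/w9z.png

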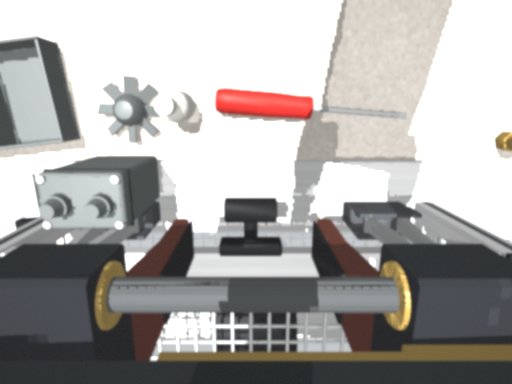

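The bar is at columns 224–276, centred on (250.5,209.5) against a predicted (250.3,207.5), so it lies between the fingers. I'll descend to TCP z≈0.134 and pinch.

apply_moves:
  series:
    - {"slide": [0,-0.001,-0.03],"twist": [0,0,0],"claw": 0.062}
    - {"slide": [0,0,-0.03],"twist": [0,0,0],"claw": 0.062}
    - {"slide": [0,0,-0.014],"twist": [0,0,0],"claw": 0.055}
    - {"slide": [0,0,0],"twist": [0,0,0],"claw": 0.04}
    - {"slide": [0,0,0],"twist": [0,0,0],"claw": 0.025}
  newtons: 45

```text
t: 10.6
tool_pos: [0.482, -0.098, 0.1351]
tcp_rot: [[0.083, 0.997, 0.001], [0.997, -0.083, -0.0], [-0.0, 0.001, -1.0]]
contact_force: [-0.0, -0.0, -0.2]
gripper_width: 0.0425
```

apply_moves:
  series:
    - {"slide": [0,0,0],"twist": [0,0,0],"claw": 0.025}
    - {"slide": [0,0,0],"twist": [0,0,0],"claw": 0.025}
    - {"slide": [0,0,0],"twist": [0,0,0],"claw": 0.025}

```text
t: 10.9
tool_pos: [0.4824, -0.098, 0.1352]
tcp_rot: [[0.083, 0.997, 0.003], [0.997, -0.083, -0.0], [0.0, 0.003, -1.0]]
contact_force: [1.4, 2.7, 2.9]
gripper_width: 0.0352
```

```bash
python3 - <<'E'
from h import *
f=snap('wrist','w10.png');s=f['s']
print(s['t'],s['tool_pos'],s['contact_force'],s['gripper_width'],s['tcp_rot'][:,0])
a=cv2.imread('pics/w10.png'); a=cv2.convertScaleAbs(a,alpha=1.5,beta=15);cv2.imwrite('pics/w10z.png',a)
E
```

```text
10.9 [ 0.48236109 -0.09800353  0.13521818] [1.38174386 2.73405894 2.90760185] 0.035241740706273 [8.32006310e-02 9.96532807e-01 1.39848299e-04]
```

View pics/w10z.png

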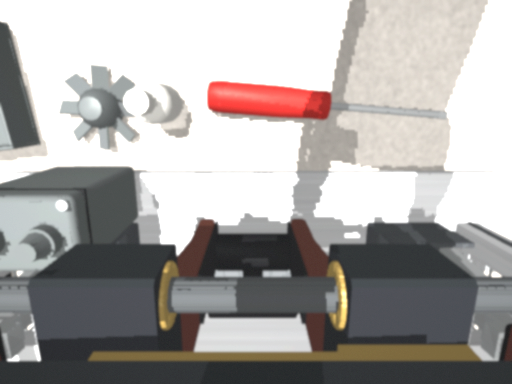

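The bar is held at 35 mm. I'll compute the arc increments.

```bash
python3 - <<'E'
import numpy as np
th=np.arange(0,1.4001,.07);u=np.array([.9967,-.0806])
P=np.array([[*(u*.185*(1-np.cos(t))),.185*np.sin(t)] for t in th])
Q=np.round(P,4)
for i,d in enumerate(np.diff(Q,axis=0)): print(round(th[i+1],2),np.round(d,4).tolist())
E
```

```text
0.07 [0.0005, 0.0, 0.0129]
0.14 [0.0013, -0.0001, 0.0129]
0.21 [0.0023, -0.0002, 0.0128]
0.28 [0.0031, -0.0003, 0.0125]
0.35 [0.004, -0.0003, 0.0123]
0.42 [0.0048, -0.0004, 0.012]
0.49 [0.0057, -0.0005, 0.0117]
0.56 [0.0065, -0.0005, 0.0112]
0.63 [0.0072, -0.0006, 0.0107]
0.7 [0.008, -0.0006, 0.0102]
0.77 [0.0086, -0.0007, 0.0096]
0.84 [0.0093, -0.0008, 0.009]
0.91 [0.0099, -0.0008, 0.0083]
0.98 [0.0105, -0.0008, 0.0075]
1.05 [0.0109, -0.0009, 0.0069]
1.12 [0.0115, -0.0009, 0.006]
1.19 [0.0118, -0.001, 0.0052]
1.26 [0.0121, -0.001, 0.0044]
1.33 [0.0124, -0.001, 0.0036]
1.4 [0.0126, -0.001, 0.0026]
```

apply_moves:
  series:
    - {"slide": [0.0005,0,0.0129],"twist": [0,0,0],"claw": 0.02}
    - {"slide": [0.0013,-0.0001,0.0129],"twist": [0,0,0],"claw": 0.02}
    - {"slide": [0.0023,-0.0002,0.0128],"twist": [0,0,0],"claw": 0.02}
    - {"slide": [0.0031,-0.0003,0.0125],"twist": [0,0,0],"claw": 0.02}
    - {"slide": [0.004,-0.0003,0.0123],"twist": [0,0,0],"claw": 0.02}
  newtons: 45

```text
t: 11.45
tool_pos: [0.4923, -0.0988, 0.1968]
tcp_rot: [[0.083, 0.997, -0.002], [0.997, -0.083, 0.001], [0.001, -0.002, -1.0]]
contact_force: [3.2, 2.0, -6.8]
gripper_width: 0.0355
```

```bash
python3 - <<'E'
from h import *
f=snap('scene','s11.png');s=f['s']
print(s['t'],s['tool_pos'],s['contact_force'],s['gripper_width'])
a=cv2.imread('pics/s11.png')[50:290,60:330]; a=cv2.convertScaleAbs(a,alpha=1.6,beta=15)
cv2.imwrite('pics/s11z.png',cv2.resize(a,None,fx=2.4,fy=2.4,interpolation=cv2.INTER_CUBIC))
E
```

```text
11.45 [ 0.49233982 -0.09880488  0.19680352] [ 3.23798093  1.96495731 -6.78178361] 0.03553018184166009
```

View pics/s11z.png

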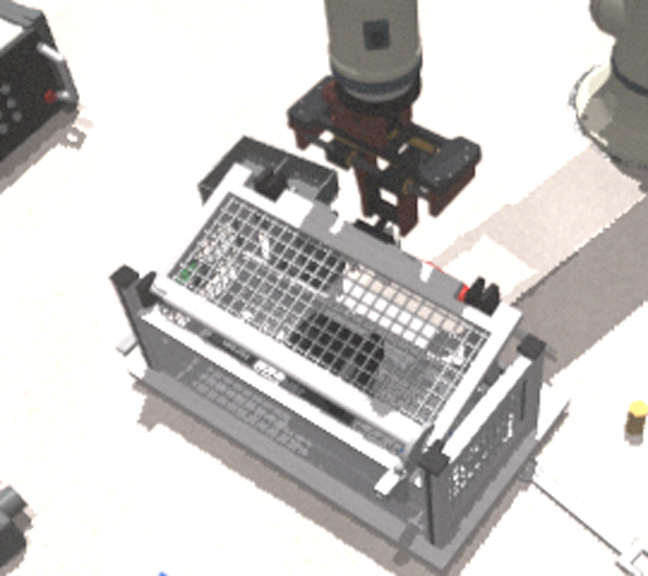

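The gate has lifted with both catches clear. The bar is between the fingers at about (380,225) and the front rail is raised. I'll continue through the detent.

apply_moves:
  series:
    - {"slide": [0.0048,-0.0004,0.012],"twist": [0,0,0],"claw": 0.02}
    - {"slide": [0.0057,-0.0005,0.0117],"twist": [0,0,0],"claw": 0.02}
    - {"slide": [0.0065,-0.0005,0.0112],"twist": [0,0,0],"claw": 0.02}
    - {"slide": [0.0072,-0.0006,0.0107],"twist": [0,0,0],"claw": 0.02}
    - {"slide": [0.008,-0.0006,0.0102],"twist": [0,0,0],"claw": 0.02}
  newtons: 50

```text
t: 12.0
tool_pos: [0.5239, -0.1015, 0.2517]
tcp_rot: [[0.084, 0.996, -0.005], [0.996, -0.084, 0.001], [0.001, -0.005, -1.0]]
contact_force: [-0.1, 1.9, -6.8]
gripper_width: 0.0358
```

apply_moves:
  series:
    - {"slide": [0.0086,-0.0007,0.0096],"twist": [0,0,0],"claw": 0.02}
    - {"slide": [0.0093,-0.0008,0.009],"twist": [0,0,0],"claw": 0.02}
    - {"slide": [0.0099,-0.0008,0.0083],"twist": [0,0,0],"claw": 0.02}
    - {"slide": [0.0105,-0.0008,0.0075],"twist": [0,0,0],"claw": 0.02}
    - {"slide": [0.0109,-0.0009,0.0069],"twist": [0,0,0],"claw": 0.02}

```text
t: 12.5
tool_pos: [0.5729, -0.1055, 0.2937]
tcp_rot: [[0.084, 0.996, -0.005], [0.996, -0.084, 0.001], [0.0, -0.005, -1.0]]
contact_force: [-4.3, 1.2, -3.6]
gripper_width: 0.0355
```

```bash
python3 - <<'E'
from h import *
f=snap('scene','s12.png');s=f['s']
print(s['t'],s['tool_pos'],s['contact_force'],s['gripper_width'])
a=cv2.imread('pics/s12.png')[20:290,60:360]; a=cv2.convertScaleAbs(a,alpha=1.6,beta=15)
cv2.imwrite('pics/s12z.png',cv2.resize(a,None,fx=2.2,fy=2.2,interpolation=cv2.INTER_CUBIC))
E
```

```text
12.5 [ 0.57289073 -0.10548711  0.29365617] [-4.32570577  1.16915232 -3.58283157] 0.03551370645558245
```

View pics/s12z.png

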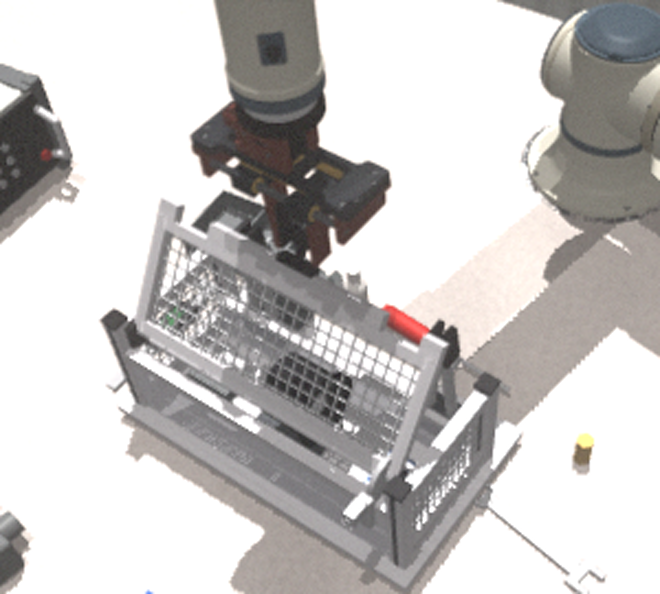

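The gate is at about 1 rad with the bar still gripped. Finishing the swing with a gentle end.

apply_moves:
  series:
    - {"slide": [0.0115,-0.0009,0.006],"twist": [0,0,0],"claw": 0.02}
    - {"slide": [0.0118,-0.001,0.0052],"twist": [0,0,0],"claw": 0.02}
    - {"slide": [0.0121,-0.001,0.0044],"twist": [0,0,0],"claw": 0.02}
    - {"slide": [0.008,-0.0006,0.0024],"twist": [0,0,0],"claw": 0.02}
    - {"slide": [0.006,-0.0005,0.0016],"twist": [0,0,0],"claw": 0.02}

```text
t: 13.05
tool_pos: [0.6223, -0.1096, 0.3144]
tcp_rot: [[0.084, 0.996, -0.003], [0.996, -0.084, 0.0], [-0.0, -0.003, -1.0]]
contact_force: [-5.9, 1.3, 0.4]
gripper_width: 0.0352
```

apply_moves:
  series:
    - {"slide": [0.004,-0.0003,0.0009],"twist": [0,0,0],"claw": 0.02}
    - {"slide": [0.002,-0.0002,0.0004],"twist": [0,0,0],"claw": 0.02}
    - {"slide": [0,0,0],"twist": [0,0,0],"claw": 0.02}
    - {"slide": [0,0,0],"twist": [0,0,0],"claw": 0.02}

```text
t: 13.45
tool_pos: [0.6281, -0.1101, 0.3158]
tcp_rot: [[0.084, 0.996, -0.002], [0.996, -0.084, 0.0], [-0.0, -0.002, -1.0]]
contact_force: [-4.4, 2.3, 1.3]
gripper_width: 0.0353
```

```bash
python3 - <<'E'
from h import *
f=snap('scene','s13.png');s=f['s']
print(s['t'],s['tool_pos'],s['contact_force'],s['gripper_width'],s['tcp_rot'][:,2])
f=snap('top','t13.png')
for n,(r,c) in {'s13':(20,60),'t13':(90,180)}.items():
  a=cv2.imread(f'pics/{n}.png')[r:r+270,c:c+300]; a=cv2.convertScaleAbs(a,alpha=1.6,beta=15)
  cv2.imwrite(f'pics/{n}z.png',cv2.resize(a,None,fx=2.2,fy=2.2,interpolation=cv2.INTER_CUBIC))
E
```

```text
13.45 [ 0.62806172 -0.11005784  0.31583094] [-4.43981693  2.27873552  1.34682301] 0.03533050847673004 [-2.24571966e-03  5.97397801e-05 -9.99997477e-01]
```

View pics/s13z.png

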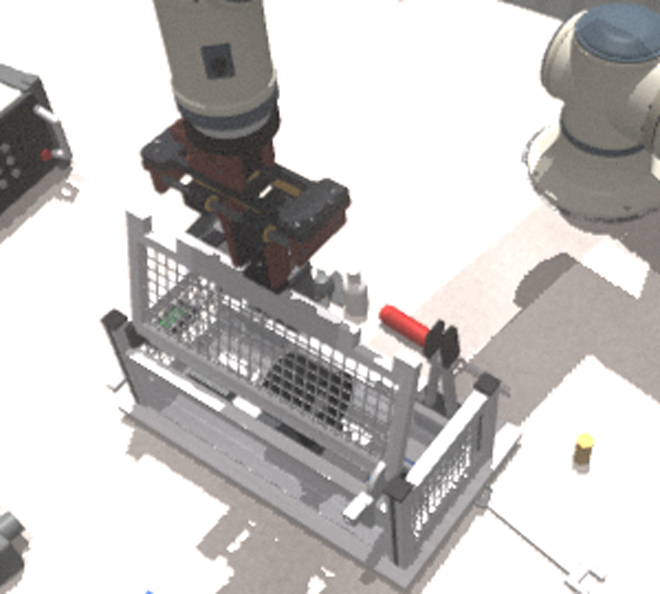

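View pics/t13z.png

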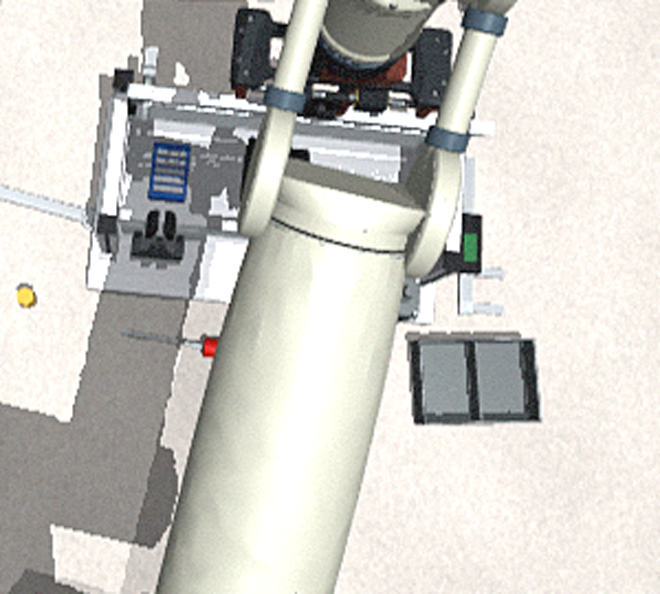

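By arc geometry, 146 mm forward and 181 mm up give a gate angle of about 1.355 rad. The scene view shows the bar held between the fingers, and the plain paddles are together at (440,340). One stillness check, then I'll hand in.

apply_moves:
  series:
    - {"slide": [0,0,0],"twist": [0,0,0],"claw": 0.02}
    - {"slide": [0,0,0],"twist": [0,0,0],"claw": 0.02}
    - {"slide": [0,0,0],"twist": [0,0,0],"claw": 0.02}
    - {"slide": [0,0,0],"twist": [0,0,0],"claw": 0.02}

```text
t: 13.95
tool_pos: [0.628, -0.11, 0.3158]
tcp_rot: [[0.084, 0.996, -0.002], [0.996, -0.084, 0.0], [-0.0, -0.002, -1.0]]
contact_force: [-5.4, 2.5, 0.8]
gripper_width: 0.035
```

```bash
python3 - <<'E'
from h import *
s=env.observe();print(s['t'],s['tool_pos'],s['dq'].round(2),s['contact_force'],s['gripper_width'])
print(env.finish_job())
E
```

```text
13.95 [ 0.62797869 -0.11002709  0.31580454] [ 0.01 -0.01  0.05 -0.08 -0.04 -0.03] [-5.35171676  2.46785812  0.75620442] 0.034962646377733865
the job is handed in; nothing more can be done
None
```

I squeezed the interlock catch first and then the plain catch. I then swung the gate up by its cross-bar and handed the job in at about 14 s, still holding the gate open. The hand-in gave no verdict.

- **Catches:** the fingers closed to 26.6 mm on the interlock and 26.7 mm on the plain catch, against the 26 mm expected when squeezed. Later pictures showed both sets of paddles staying together. With the gate fully open I could still see the plain paddles, but the gate hid the interlock ones, so I last saw those early in the swing.
- **Gate:** the tool's travel along the arc puts the gate at about 1.355 rad. The arm was still, the bar was held at 35 mm wide with a 50 N grip setting, and the wrist force was about 6 N.
- **Bystanders:** I saw no tool or part disturbed in any picture. I didn't measure their final positions, and some were hidden by the arm at the end.
- **Disagreement:** my first wrist-camera measurement of the interlock was about 5 mm off in y, because I had paired the picture with a pose read a moment later. I re-measured with the arm still and corrected it before going down.

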